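# Sort vials, optics and hex keys into their trays

### The arm

A 7-joint arm with a two-finger parallel gripper is mounted at the origin on a cart in front of the work surface, level with it; the furniture and walls round the work are solid. World frame = base frame: x ahead of the robot, y to its left, z up, the work surface at z = 0. Lengths are in m, angles in rad, forces in N, time in s.
With the tool pointing down it reaches from about 0.4 to 0.75 m from the base axis. Payload 19.5 kg.
Tool frame: the origin (TCP) lies midway between the tips of the shut fingers; the grasp point (between the pads) lies ctrl.hold_point_z behind it (ctrl.hold_point_z is the distance from the TCP to the grasp point, in m); z points along the fingers, y is the line along which they close (so a half turn about z gives the same grasp; the last joint's range is limited). The gripper opens to 85 mm and grips with 20 to 120 N. Pads are 22 mm wide; open, the fingers measure 114 mm over their backs; the gripper's body (76 mm by 85 mm) begins 54 mm behind the grasp point. The pads swing forward as they close: fully open they stand 13 mm farther back than shut.
Start: joints at [-1.226, 0.707, -0.028, 1.485, 0.022, 0.951, -0.075], TCP at [0.217, 0.532, 0.231] pointing down, gripper open.
Joint ranges: [-2.71, 2.71], [-0.32, 2.16], [-1.57, 1.52], [0, 2.45], [-1.46, 4.6], [0, 2.02], [-2.83, 2.83]. Speed limits (rad/s): [1.89, 1.89, 2.57, 2.57, 3.01, 3.01, 3.01].

### API

Orientations are given as a unit quaternion [w, x, y, z].
In Python, from rig import ctrl gives the robot as it stands.
- The arm moves only by the shell command python3 -m jog 'ROWS' [OPENING] [FORCE]. ROWS is text: rows parted by semicolons, each of 6 numbers parted by spaces: the shift along the tool's x, y, z in cm, then the turn, a rotation vector about the tool's x, y, z in degrees. In form: tx ty tz rx ry rz; .... A call has 1 to 20 rows; each row shifts and turns the commanded pose from where the row before left it, along the tool's axes as they then stand; what a row does not reach is not made up. A row lasts 1/10 s, in which the tool goes at most 50 mm and 8.59 degrees, less where a joint would pass 70% of its speed; a pose out of reach is approached as far as the arm can. A call is refused whole if a number of a shift passes 5 or a number of a turn 8.59, either way. A call with a gripper value outside its range is refused whole. OPENING is the closure, from -1 (fully open) to 1 (shut), set as the call begins (- or left out, the last holds). The fingers move at their own pace and stop on an object; FORCE is the grip in N (left out, the last holds). Time passes only in rows, so rows that do not move let the fingers close. It gives the time, the measured TCP pose, the force, the opening and the grip force at its end, in the units of the state.
- ctrl.read_state(): the state, without advancing time (a new reading comes with each control period).
- ctrl.get_image(name): name is "scene" or "top" or "wrist"; returns the picture (400x640x3 uint8, red, green, blue); there is no depth.
- ctrl.camera_model(name): a dict with "mtx" (3x3 intrinsics, pixels), "dist" ([k1, k2, p1, p2, k3] as OpenCV has them; the pictures are not rectified), "camera_from_world" (4x4, takes a point from world to camera coordinates). Camera axes: x right, y down, z forward; pixel columns grow to the right and rows downward; lengths in m; the calibration is good to about 2 mm. A picture is of the moment at which its call begins: read the wrist's pose just before it. camera_model takes no time and is no camera call; for the wrist camera it gives the pose at the moment of the call.
- ctrl.finish_job(): hands the job in; it is judged then, once.
The state is a dict: "t": time; "q": joint angles; "qd": joint speeds; "tau": joint torques, N m; "eef_pos": TCP position; "eef_rot": TCP orientation; "contact_force": force on the tool from outside, world axes, zero at the start; "moment": the same for the moment, N m; "width": finger opening in m; "gripper_force": force on a finger pad.
Only numpy, scipy, OpenCV 4.12 (cv2) and the standard library are available. Lean on these libraries where they do the work, as an engineer would, in place of code of your own. Each camera call takes 0.05 s, during which the arm holds its last target. There are 200 camera calls.

### The job

Sort the loose things in front of the three trays: stand both small amber vials upright in the yellow tray, stand the black loupe and the white-lidded objective case upright in the blue tray, and lay the green hex-key set flat in the white tray. Everything must rest on the floor of its tray. Do not tip a vial over on the way, and leave the big amber bottle and the glass beaker where they stand.

Things in the scene. Friction and masses are not known exactly. Their poses are not given: they have to be found in the camera images.
- vial_red_cap: amber (brown) sample vial with a red screw cap, standing; body 21 mm across up to 44 mm, 52 mm tall over the cap; about 20 g. Origin: centre of its underside; z up along the vial
- vial_black_cap: amber (brown) sample vial with a black screw cap, otherwise the same: 21 mm across, 52 mm tall. Origin: centre of its underside; z up along the vial
- loupe: black round eye loupe standing on end, waisted, 39 mm across from the bottom to 19 mm up, 34 mm at the waist (19 to 25 mm up), 41 mm across at the top, 38 mm tall. Origin: centre of its underside; z up
- objective_case: round black screw case for an objective with a white lid, standing; 45 mm across (lid 46 mm, from 34 mm up), 52 mm tall, about 70 g. Origin: centre of its underside; z up
- hexkey_set: green folding hex-key set lying flat, a long green holder with steel keys; 24 mm wide (its x) by 80 mm long (its y) by 16 mm high, about 70 g; grasp across the 24 mm. Origin: centre of its underside; z up. At the start its long side points away from the robot within about 0.5 rad
- yellow_tray: shallow open yellow plastic tray, fixed to the bench, 104 mm wide (its x) by 170 mm long (its y) by 16 mm high; walls 3 mm thick, so 98 x 164 mm inside; inner floor 4 mm above the origin. Origin: centre of the underside; z up. It stands on the bench within 0.12 rad of having its long side across the robot's view (along y). For the two vials
- blue_tray: shallow open blue plastic tray, fixed to the bench, 104 mm wide (its x) by 170 mm long (its y) by 16 mm high; walls 3 mm thick, so 98 x 164 mm inside; inner floor 4 mm above the origin. Origin: centre of the underside; z up. It stands on the bench within 0.12 rad of having its long side across the robot's view (along y). For the loupe and the objective case
- white_tray: shallow open white plastic tray, fixed to the bench, 104 mm wide (its x) by 170 mm long (its y) by 16 mm high; walls 3 mm thick, so 98 x 164 mm inside; inner floor 4 mm above the origin. Origin: centre of the underside; z up. It stands on the bench within 0.12 rad of having its long side across the robot's view (along y). For the hex-key set
- big_bottle: bystander: big amber bottle with a white cap, 51 mm across, 102 mm tall; stays where it is. Origin: centre of its underside
- beaker: bystander: small glass beaker, 50 mm across, 56 mm tall; stays where it is. Origin: centre of its underside

How it is judged:
By the outcome, as a careful person would: the job done as asked, in the order asked, and still so for the second after the job is handed in, with the robot touching nothing.
It also fails if it takes over 122 s, if anything falls off the work surface, if the arm or the gripper's body presses on something with over 40 N, if the wrist force passes 120 N, or if a joint passes its speed limit or range.

## Working session

There is one attempt and no reset: what is moved stays moved. The work goes in short steps, Python scripts to look and compute and a shell command to move; the robot and the scene stay as the last step left them, time stands still between calls to the robot, and variables do not carry over. Pictures are saved under pics/ and viewed, at most 14 in all, crops included, and the job is handed in when it is done.

```bash
ls; mkdir -p pics; python3 - <<'E'
from rig import ctrl
import cv2
s=ctrl.read_state()
print({k:s[k] for k in('t','eef_pos','eef_rot','width','contact_force')},ctrl.hold_point_z)
for n in('scene','top'):
    cv2.imwrite(f'pics/{n}0.png',ctrl.get_image(n)[:,:,::-1])
    m=ctrl.camera_model(n);print(n,m)
E
```

```text
pics
{'t': 0.0, 'eef_pos': array([0.21678983, 0.53229647, 0.23085397]), 'eef_rot': array([-9.47240046e-05,  1.92190260e-01,  9.81357545e-01, -5.13221348e-04]), 'width': 0.08557829122970513, 'contact_force': array([-0.80291701,  0.13985486, -0.27032303])} 0.0187
scene {'mtx': array([[452.85248098,   0.        , 317.29257334],
       [  0.        , 452.85248098, 205.33852966],
       [  0.        ,   0.        ,   1.        ]]), 'dist': array([-0.00269137,  0.        ,  0.        ,  0.        ,  0.        ]), 'camera_from_world': array([[-0.5489898 , -0.83578003,  0.0090517 ,  0.25963973],
       [-0.36072233,  0.22714685, -0.90459035,  0.19844377],
       [ 0.75398249, -0.49987603, -0.42618583,  0.86615998],
       [ 0.        ,  0.        ,  0.        ,  1.        ]])}
top {'mtx': array([[442.49547409,   0.        , 320.04558893],
       [  0.        , 442.49547409, 200.10357853],
       [  0.        ,   0.        ,   1.        ]]), 'dist': array([-0.05488922,  0.        ,  0.        ,  0.        ,  0.        ]), 'camera_from_world': array([[ 0.00986608, -0.99968298,  0.02316473, -0.01448536],
       [-0.98068673, -0.01419875, -0.19506905,  0.46748953],
       [ 0.19533612, -0.02079278, -0.98051591,  1.16144376],
       [ 0.        ,  0.        ,  0.        ,  1.        ]])}
```

View pics/top0.png

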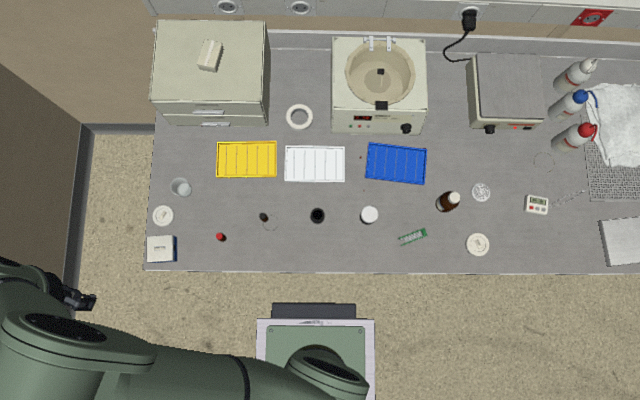

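View pics/scene0.png

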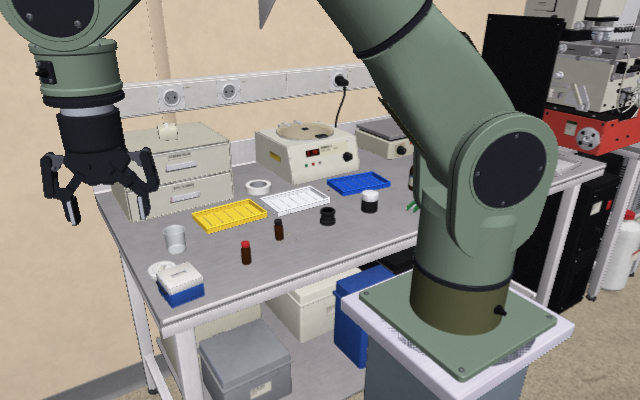

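The top view shows the yellow tray at (247,160), white tray at (315,164) and blue tray at (396,164). The red vial is at (220,237), black vial (264,217), loupe (317,215), case (369,214) and hex set (412,236). The bottle is at (447,203) and the beaker at (180,187). The scene view agrees.

```bash
cat > h.py <<'E'
import cv2, numpy as np
from rig import ctrl
def cast(m,uv,z):
    p=cv2.undistortPoints(np.float64(uv).reshape(-1,1,2),m['mtx'],m['dist']).reshape(-1,2)
    T=m['camera_from_world'];R=T[:3,:3];c=-R.T@T[:3,3]
    d=np.c_[p,np.ones(len(p))]@R
    return c+d*((z-c[2])/d[:,2])[:,None]
def proj(m,P):
    T=m['camera_from_world']
    return cv2.projectPoints(np.float64(P).reshape(-1,1,3),cv2.Rodrigues(T[:3,:3])[0],T[:3,3],m['mtx'],m['dist'])[0].reshape(-1,2)
def blobs(mask,amin=15):
    cs,_=cv2.findContours(mask.astype(np.uint8),cv2.RETR_EXTERNAL,cv2.CHAIN_APPROX_NONE)
    return sorted([c for c in cs if cv2.contourArea(c)>=amin],key=cv2.contourArea,reverse=True)
def hsv(im): return [a.astype(int) for a in cv2.split(cv2.cvtColor(im,cv2.COLOR_RGB2HSV))]
def rect(m,c,z):
    q=cast(m,c[:,0],z)
    (x,y),(w,h),a=cv2.minAreaRect((q[:,:2]*1000).astype(np.float32))
    return np.round([x,y,w,h,a],1)
E
python3 - <<'E'
from h import *
im=ctrl.get_image('top');m=ctrl.camera_model('top');H,S,V=hsv(im)
roi=np.zeros(H.shape,bool);roi[138:262,150:470]=1
for n,k,z in (('yel',(abs(H-24)<8)&(S>150),.016),('blue',(abs(H-112)<10)&(S>150),.016),('white',(V>200)&(S<40),.016),('red',((H<6)|(H>174))&(S>150),.052),('green',(abs(H-70)<22)&(S>70),.016),('dark',V<60,.04)):
    for c in blobs(k&roi):
        print(n,cv2.boundingRect(c),cv2.contourArea(c),rect(m,c,z))
cv2.imwrite('pics/crop1.png',cv2.resize(im[135:255,150:470,::-1],None,fx=2.5,fy=2.5,interpolation=2))
E
```

```text
yel (216, 141, 60, 37) 2022.0 [590.7 203.7 105.4 168.1   2.2]
blue (365, 143, 62, 41) 1991.0 [ 585.6 -225.9  169.7  105.3   83.7]
white (284, 146, 61, 36) 2033.0 [580.1   8.1 103.5 171.3   0.9]
white (150, 236, 22, 26) 479.5 [332.9 426.1  66.3  57.9   4.6]
white (153, 206, 20, 20) 278.0 [424.1 427.6  53.9  53.    4.2]
white (362, 206, 16, 16) 169.5 [ 436.3 -147.5   42.3   42.3   71.4]
white (450, 192, 10, 10) 64.0 [ 489.4 -391.    26.    26.5   87.2]
white (467, 237, 3, 14) 15.0 [ 356.6 -422.8    5.7   36.3   87. ]
red (216, 233, 8, 7) 26.0 [366.3 258.6  15.4  14.8  46.8]
green (399, 228, 28, 11) 24.5 [ 376.4 -267.5   22.7   76.8   18.8]
dark (439, 192, 19, 20) 140.5 [ 469.5 -358.7   47.3   49.    30.5]
dark (311, 208, 13, 15) 135.0 [427.4  -1.1  38.6  32.7   0.8]
dark (260, 213, 8, 9) 36.5 [420.5 143.6  21.6  15.3  46.1]
```

View pics/crop1.png

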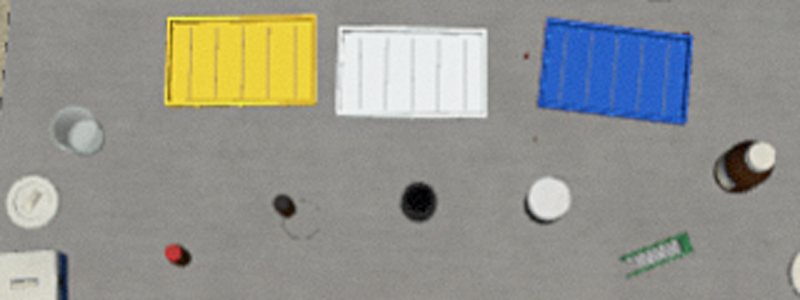

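The crop shows all five targets standing clear of each other. The hex set runs mostly along y, tilted toward +x on its right end. Next I'll move over the red vial.

```bash
python3 -m jog '0 0 0 0 0 -7.4; 0 0 0 0 0 -7.4; 0 0 0 0 0 -7.35; -1.9 -3.4 0.4 0 0 0; -1.9 -3.4 0.4 0 0 0; -1.9 -3.4 0.4 0 0 0; -1.9 -3.4 0.4 0 0 0; -1.9 -3.4 0.4 0 0 0; -1.9 -3.4 0.4 0 0 0; -1.9 -3.4 0.4 0 0 0; -1.9 -3.4 0.4 0 0 0; 0 0 0 0 0 0; 0 0 0 0 0 0; 0 0 0 0 0 0' -1 30
cat >> h.py <<'E'
def st():
    s=ctrl.read_state();w,x,y,z=s['eef_rot']
    from scipy.spatial.transform import Rotation as Ro
    R=Ro.from_quat([x,y,z,w]).as_matrix()
    print('t',round(s['t'],2),'pos',np.round(s['eef_pos']*1000,1),'w',round(s['width']*1000,1),'gf',round(float(np.max(s['gripper_force'])),1),'F',np.round(s['contact_force'],1),'q',np.round(s['q'],2),'yawerr',round(np.degrees(np.arctan2(-R[0,1],R[1,1])),2),'tilt',np.round(R[:2,2],3))
    return s,R
def delta(R,s,target):
    "cm along tool axes to a world target (m)"
    return np.round(R.T@(np.array(target)-s['eef_pos'])*100,2)
E
python3 - <<'E'
from h import *
s,R=st()
m=ctrl.camera_model('wrist');im=ctrl.get_image('wrist');cv2.imwrite('pics/w1.png',im[:,:,::-1])
print(np.round(m['camera_from_world'],3),m['mtx'][0,0],m['dist'])
E
```

```text
t: 1.55
eef_pos: [0.3684, 0.2613, 0.1993]
eef_rot: [-0.0, -0.0, 1.0, 0.0]
contact_force: [-0.1, 0.5, 0.7]
width: 0.0854
gripper_force: 0.0
t 1.55 pos [368.4 261.3 199.3] w 85.4 gf 0.0 F [-0.1  0.5  0.7] q [-0.57  0.59 -0.19  1.96  0.18  0.62  0.69] yawerr 0.05 tilt [-0.  0.]
[[ 0.     1.     0.001 -0.262]
 [ 0.945 -0.001  0.326 -0.38 ]
 [ 0.326  0.001 -0.945  0.23 ]
 [ 0.     0.     0.     1.   ]] 357.1030892072709 [-0.0351975  0.         0.         0.         0.       ]
```

View pics/w1.png

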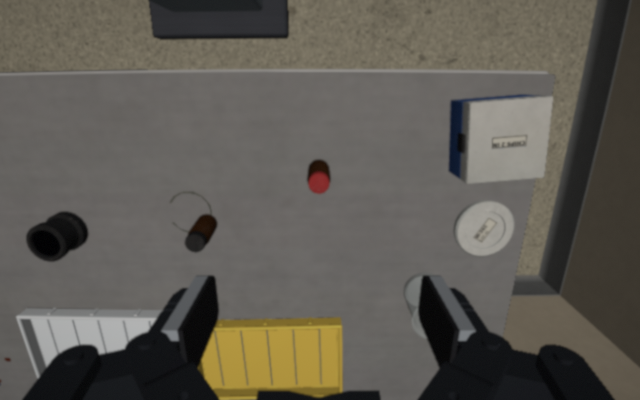

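The wrist picture shows the red cap at (319,182), black vial (200,235), loupe (56,237), and parts of the yellow and white trays along the bottom edge.

```bash
python3 - <<'E'
from h import *
s,R=st()
m=ctrl.camera_model('wrist');im=ctrl.get_image('wrist');H,S,V=hsv(im)
k=((H<5)|(H>174))&(S>150)&(V>120)
for c in blobs(k): print('red',cv2.boundingRect(c),rect(m,c,.052),rect(m,c,.048))
roi=np.zeros(H.shape,bool);roi[150:255,20:360]=1
for c in blobs((V<75)&roi,60):
    print('dark',cv2.boundingRect(c),'base',[np.round(cast(m,[c[c[:,0,1].argmin(),0]],z)[0]*1000) for z in (0,.052,.038)])
    b=np.zeros(H.shape,np.uint8);cv2.drawContours(b,[c],-1,1,-1)
    mu=cv2.moments(b,True);print([ (z,np.round(cast(m,[[mu['m10']/mu['m00'],mu['m01']/mu['m00']]],z)[0][:2]*1000,1)) for z in (.019,.024)])
    e=cv2.minAreaRect(c);print(e)
mt=ctrl.camera_model('top')
im=ctrl.get_image('top');H,S,V=hsv(im)
for n,k,z,roi in (('red',((H<8)|(H>172))&(S>120),.050,(205,225,240,250)),('vialb',V<75,.026,(250,205,280,230)),('loupe',V<75,.030,(300,200,335,230)),('lid',(V>180)&(S<50),.050,(355,200,385,230))):
    r=np.zeros(H.shape,bool);r[roi[1]:roi[3],roi[0]:roi[2]]=1
    for c in blobs(k&r): print(n,cv2.boundingRect(c),rect(mt,c,z))
E
```

```text
t 1.6 pos [368.4 261.4 199.3] w 85.2 gf 0.0 F [-0.2  0.2  0.1] q [-0.57  0.59 -0.19  1.96  0.18  0.62  0.69] yawerr 0.07 tilt [-0.  0.]
red (309, 174, 19, 18) [363.9 261.6  15.2  14.8  90. ] [365.  261.7  15.4  15.   90. ]
dark (26, 211, 62, 44) base [array([408.,  -5.,   0.]), array([389.,  36.,  52.]), array([394.,  25.,  38.])]
[(0.019, array([ 4.264e+02, -1.000e-01])), (0.024, array([424.2,   3.9]))]
((56.65974807739258, 235.7759552001953), (40.90278244018555, 61.126426696777344), 59.931419372558594)
dark (185, 214, 32, 38) base [array([411., 145.,   0.]), array([392., 163.,  52.]), array([397., 158.,  38.])]
[(0.019, array([424. , 146.2])), (0.024, array([421.8, 147.9]))]
((201.03843688964844, 232.69232177734375), (22.46535873413086, 41.04780960083008), 33.690067291259766)
dark (307, 160, 23, 20) base [array([356., 258.,   0.]), array([345., 258.,  52.]), array([348., 258.,  38.])]
[(0.019, array([359. , 261.7])), (0.024, array([357.8, 261.7]))]
((318.0, 169.5), (19.0, 22.0), 90.0)
vialb (259, 213, 9, 9) [422.7 147.9  25.7  15.5  46.1]
loupe (311, 208, 13, 15) [429.1  -1.2  39.   33.    0.8]
lid (361, 206, 17, 17) [ 430.5 -141.9   43.6   44.2   89.1]
```

```bash
python3 -m jog '0.24 0 4 0 0 0; 0 0 4 0 0 0; 0 0 4 0 0 0; 0 0 3 0 0 0; 0 0 2 0 0 0; 0 0 1 0 0 0; 0 0 0.6 0 0 0; 0 0 0 0 0 0; 0 0 0 0 0 0' -1 30
python3 -m jog '0 0 0 0 0 0; 0 0 0 0 0 0; 0 0 0 0 0 0; 0 0 0 0 0 0; 0 0 0 0 0 0; 0 0 0 0 0 0; 0 0 0 0 0 0; 0 0 0 0 0 0' 1 30
```

```text
t: 2.6
eef_pos: [0.3667, 0.2607, 0.014]
eef_rot: [0.0, 0.0, 1.0, 0.0]
contact_force: [-0.6, -0.1, -0.0]
width: 0.0853
gripper_force: 0.0
t: 3.4
eef_pos: [0.3665, 0.2604, 0.0134]
eef_rot: [0.0, 0.0, 1.0, -0.0]
contact_force: [0.6, -0.4, 5.4]
width: 0.02
gripper_force: 30.2
```

```bash
python3 -m jog '0 0 -1 0 0 0; 0 0 -2 0 0 0; 0 0 -3 0 0 0; -1.24 -0.14 0 0 0 0; -3 -0.3 0 0 0 0; -4 -0.4 0 0 0 0; -4 -0.4 0 0 0 0; -4 -0.4 0 0 0 0; -3.5 -0.2 0 0 0 0; -2 -0.2 0 0 0 0; -0.7 0 0 0 0 0; 0 0 0 0 0 0; 0 0 0 0 0 0; 0 0 0 0 0 0'
python3 - <<'E'
from h import *
s,R=st()
m=ctrl.camera_model('wrist');im=ctrl.get_image('wrist');cv2.imwrite('pics/w2.png',im[:,:,::-1])
E
```

```text
t: 4.8
eef_pos: [0.5899, 0.2405, 0.0736]
eef_rot: [-0.0, -0.0, 1.0, -0.0]
contact_force: [-0.4, -0.4, 0.1]
width: 0.0195
gripper_force: 29.7
t 4.8 pos [589.9 240.5  73.6] w 19.5 gf 29.7 F [-0.4 -0.4  0.1] q [-0.33  1.01 -0.24  1.39  0.28  0.78  0.91] yawerr 0.05 tilt [-0. -0.]
```

View pics/w2.png

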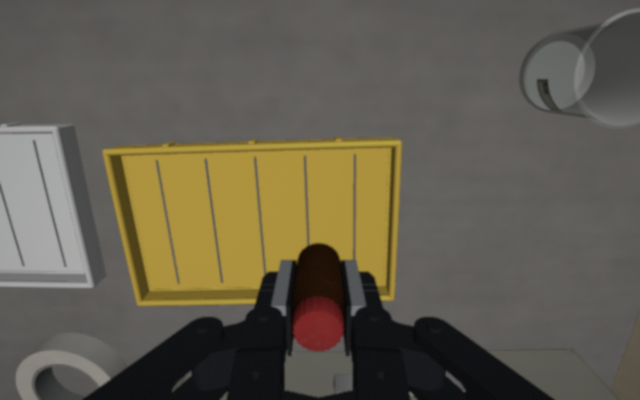

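The red vial is upright in the fingers at (319,300), over the near-right part of the yellow tray. The tray's corners are about (105,150), (400,142), (395,298) and (138,303). Lowering it.

```bash
python3 -m jog '0.4 0 2 0 0 0; 0 0 2 0 0 0; 0 0 1 0 0 0; 0 0 0.4 0 0 0; 0 0 0.15 0 0 0; 0 0 0.05 0 0 0; 0 0 0 0 0 0; 0 0 0 0 0 0'
```

```text
t: 5.65
eef_pos: [0.5871, 0.2401, 0.0178]
eef_rot: [0.0, 0.0, 1.0, 0.0]
contact_force: [0.0, 0.1, -0.8]
width: 0.0197
gripper_force: 29.7
```

```bash
python3 -m jog '0 0 0.05 0 0 0; 0 0 0 0 0 0; 0 0 0 0 0 0; 0 0 0 0 0 0; 0 0 0 0 0 0' 0.1
python3 -m jog '0 0 -1 0 0 0; 0 0 -3 0 0 0; 0 0 -4 0 0 0; 0 0 -5 0 0 0; 0 0 -4 0 0 0; 2 -1.5 0 0 0 0; 4 -2.2 0 0 0 0; 4 -2.2 0 0 0 0; 4 -2 0 0 0 0; 2.2 -1.3 0 0 0 0; 0 0 0 0 0 0; 0 0 0 0 0 0' -1
python3 - <<'E'
from h import *
s,R=st()
m=ctrl.camera_model('wrist');im=ctrl.get_image('wrist');H,S,V=hsv(im);cv2.imwrite('pics/w3.png',im[:,:,::-1])
E
```

```text
t: 6.15
eef_pos: [0.5868, 0.24, 0.0168]
eef_rot: [-0.0, 0.0, 1.0, -0.0]
contact_force: [-0.1, 0.7, -0.4]
width: 0.0384
gripper_force: 0.0
t: 7.35
eef_pos: [0.4252, 0.1482, 0.1875]
eef_rot: [0.001, 0.0, 1.0, 0.0]
contact_force: [-0.1, -0.0, -1.3]
width: 0.0856
gripper_force: 0.0
t 7.35 pos [425.2 148.2 187.5] w 85.6 gf 0.0 F [-0.1 -0.  -1.3] q [-0.25  0.61 -0.26  1.98  0.27  0.59  0.88] yawerr -0.02 tilt [0.001 0.   ]
```

View pics/w3.png

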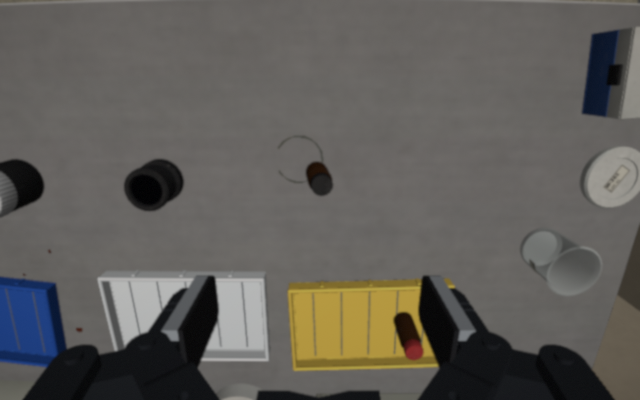

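The red vial stands in the yellow tray at (408,340). The black vial is at (319,178) and the loupe at (150,185).

```bash
cat >> h.py <<'E'
def sil(m,mask,zs,amin=60):
    for c in blobs(mask,amin):
        b=np.zeros(mask.shape,np.uint8);cv2.drawContours(b,[c],-1,1,-1);mu=cv2.moments(b,True)
        uv=[mu['m10']/mu['m00'],mu['m01']/mu['m00']]
        print(cv2.boundingRect(c),np.round(uv,1),'ctr',[(z,np.round(cast(m,[uv],z)[0][:2]*1000,1)) for z in zs],'nearest@0',np.round(cast(m,[c[c[:,0,1].argmin(),0]],0)[0][:2]*1000,1),'far@top',np.round(cast(m,[c[c[:,0,1].argmax(),0]],zs[-1])[0][:2]*1000,1))
def box(H,a): 
    r=np.zeros(H.shape,bool);r[a[1]:a[3],a[0]:a[2]]=1;return r
E
python3 - <<'E'
from h import *
s,R=st()
m=ctrl.camera_model('wrist');im=ctrl.get_image('wrist');H,S,V=hsv(im)
sil(m,(V<70)&box(H,(300,150,345,205)),(.026,.052))
sil(m,(V<70)&box(H,(115,150,195,220)),(.019,.038))
print(proj(m,[[.4225,.147,0],[.4225,.147,.052],[.428,-.001,0],[.428,-.001,.038]]))
E
```

```text
t 7.4 pos [425.5 148.5 187.3] w 85.2 gf 0.0 F [ 0.6  0.2 -0.1] q [-0.25  0.61 -0.26  1.97  0.27  0.59  0.88] yawerr -0.01 tilt [0.001 0.   ]
(306, 162, 26, 34) [318.5 178. ] ctr [(0.026, array([421. , 149.2])), (0.052, array([414.1, 149.1]))] nearest@0 [412.3 143.2] far@top [428.4 151.2]
(124, 159, 59, 52) [152.9 184.3] ctr [(0.019, array([428.3,  -1.2])), (0.038, array([422.9,   8. ]))] nearest@0 [408.9  -5.6] far@top [446.2  -3.5]
[[316.1082251  172.55940905]
 [315.82748033 188.08737298]
 [161.67463101 178.61687102]
 [143.50611312 190.04852243]]
```

```bash
python3 -m jog '0.45 0.05 4 0 0 0; 0 0 4 0 0 0; 0 0 4 0 0 0; 0 0 3 0 0 0; 0 0 1.5 0 0 0; 0 0 0.6 0 0 0; 0 0 0.25 0 0 0; 0 0 0 0 0 0; 0 0 0 0 0 0' -1 30
python3 -m jog '0 0 0 0 0 0; 0 0 0 0 0 0; 0 0 0 0 0 0; 0 0 0 0 0 0; 0 0 0 0 0 0; 0 0 0 0 0 0; 0 0 0 0 0 0; 0 0 0 0 0 0' 1 30
```

```text
t: 8.35
eef_pos: [0.4207, 0.1487, 0.014]
eef_rot: [0.001, 0.0, 1.0, 0.0]
contact_force: [0.4, -0.1, 0.7]
width: 0.0853
gripper_force: 0.0
t: 9.15
eef_pos: [0.4203, 0.1486, 0.0134]
eef_rot: [0.0, 0.0, 1.0, -0.0]
contact_force: [0.3, 0.6, 5.9]
width: 0.0196
gripper_force: 30.6
```

```bash
python3 -m jog '0 0 -1 0 0 0; 0 0 -2 0 0 0; 0 0 -3 0 0 0; -1.5 0.2 0 0 0 0; -3.5 0.3 0 0 0 0; -4 0.4 0 0 0 0; -4 0.4 0 0 0 0; -2.5 0.2 0 0 0 0; -1.2 0.1 0 0 0 0; 0 0 0 0 0 0; 0 0 2 0 0 0; 0 0 2 0 0 0; 0 0 1 0 0 0; 0 0 0.4 0 0 0; 0 0 0.15 0 0 0; 0 0 0.1 0 0 0; 0 0 0 0 0 0; 0 0 0 0 0 0'
```

```text
t: 10.95
eef_pos: [0.5875, 0.1646, 0.0174]
eef_rot: [0.0, 0.0, 1.0, 0.0]
contact_force: [-1.4, -0.8, 6.0]
width: 0.0197
gripper_force: 30.6
```

```bash
python3 -m jog '0 0 0 0 0 0; 0 0 0 0 0 0; 0 0 0 0 0 0; 0 0 0 0 0 0' 0.1
python3 -m jog '0 0 -1 0 0 0; 0 0 -3 0 0 0; 0 0 -4 0 0 0; 0 0 -5 0 0 0; 0 0 -4 0 0 0; 1.5 -1.5 0 0 0 0; 3 -3.2 0 0 0 0; 3.3 -3.5 0 0 0 0; 3.3 -3.5 0 0 0 0; 3 -3.2 0 0 0 0; 1.85 -1.8 0 0 0 0; 0 0 0 0 0 0; 0 0 0 0 0 0' -1
python3 - <<'E'
from h import *
s,R=st()
m=ctrl.camera_model('wrist');im=ctrl.get_image('wrist');H,S,V=hsv(im);cv2.imwrite('pics/w4.png',im[:,:,::-1])
sil(m,(V<70)&box(H,(260,130,380,240)),(.019,.038))
E
```

```text
t: 11.35
eef_pos: [0.5873, 0.1644, 0.0168]
eef_rot: [-0.0, 0.0, 1.0, -0.0]
contact_force: [0.2, -0.6, 0.3]
width: 0.0384
gripper_force: 0.0
t: 12.65
eef_pos: [0.4281, -0.0025, 0.1875]
eef_rot: [0.001, 0.0, 1.0, -0.0]
contact_force: [0.3, 1.4, 0.9]
width: 0.0853
gripper_force: 0.0
t 12.65 pos [428.1  -2.5 187.5] w 85.3 gf 0.0 F [0.3 1.4 0.9] q [ 0.13  0.59 -0.33  2.05  0.35  0.56  1.12] yawerr -0.04 tilt [ 0.001 -0.   ]
(298, 156, 45, 52) [319.8 181.7] ctr [(0.019, array([428.9,  -0.6])), (0.038, array([423.7,  -0.7]))] nearest@0 [409.3  -5.9] far@top [446.4  -4.9]
```

View pics/w4.png

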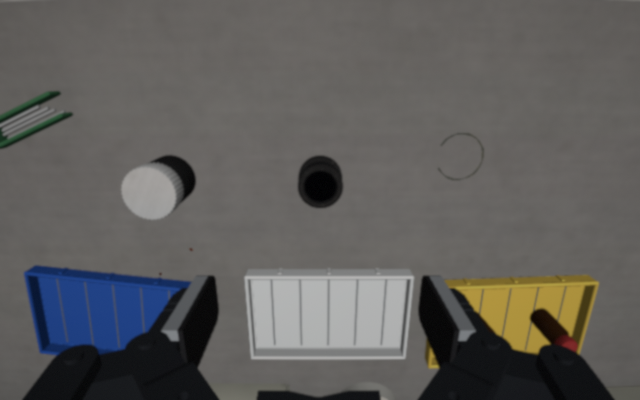

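The loupe is at (320,182) in the centre, the case lid at (153,190), and the hex set's near end at (35,118). The white tray is at (329,315) and the red vial stands in the yellow tray. The black vial is hidden by a finger.

```bash
python3 -m jog '0 0.17 4 0 0 0; 0 0 4 0 0 0; 0 0 4 0 0 0; 0 0 3 0 0 0; 0 0 1.5 0 0 0; 0 0 0.9 0 0 0; 0 0 0.45 0 0 0; 0 0 0 0 0 0; 0 0 0 0 0 0' -1 40
python3 -m jog '0 0 0 0 0 0; 0 0 0 0 0 0; 0 0 0 0 0 0; 0 0 0 0 0 0; 0 0 0 0 0 0; 0 0 0 0 0 0' 1 40
```

```text
t: 13.6
eef_pos: [0.4298, -0.0006, 0.01]
eef_rot: [-0.0, 0.0, 1.0, 0.0]
contact_force: [0.9, -0.8, 0.7]
width: 0.0853
gripper_force: 0.0
t: 14.2
eef_pos: [0.4294, -0.0008, 0.0097]
eef_rot: [-0.001, 0.0, 1.0, -0.0]
contact_force: [-0.0, 0.4, 11.2]
width: 0.0372
gripper_force: 38.6
```

```bash
python3 -m jog '0 0 -1 0 0 0; 0 0 -2 0 0 0; 0 0 -3 0 0 0; -1.5 -1.7 0 0 0 0; -2.7 -3 0 0 0 0; -3 -3.4 0 0 0 0; -3 -3.5 0 0 0 0; -3 -3.5 0 0 0 0; -2 -2.4 0 0 0 0; -0.86 -1 0 0 0 0; 0 0 0 0 0 0; 0 0 0 0 0 0; 0 0 0 0 0 0'
python3 - <<'E'
from h import *
s,R=st()
m=ctrl.camera_model('wrist');im=ctrl.get_image('wrist');cv2.imwrite('pics/w5.png',im[:,:,::-1]);H,S,V=hsv(im)
for c in blobs((abs(H-112)<12)&(S>130))[:2]: print(cv2.boundingRect(c),rect(m,c,.016))
E
```

```text
t: 15.5
eef_pos: [0.5895, -0.1849, 0.0694]
eef_rot: [-0.001, -0.0, 1.0, 0.0]
contact_force: [0.2, 0.2, -0.2]
width: 0.0371
gripper_force: 39.6
t 15.5 pos [ 589.5 -184.9   69.4] w 37.1 gf 39.6 F [ 0.2  0.2 -0.2] q [ 0.44  1.   -0.4   1.46  0.49  0.78  1.42] yawerr 0.05 tilt [-0.003  0.   ]
(100, 121, 307, 178) [ 583.7 -225.2  169.6  106.5   83.7]
```

View pics/w5.png

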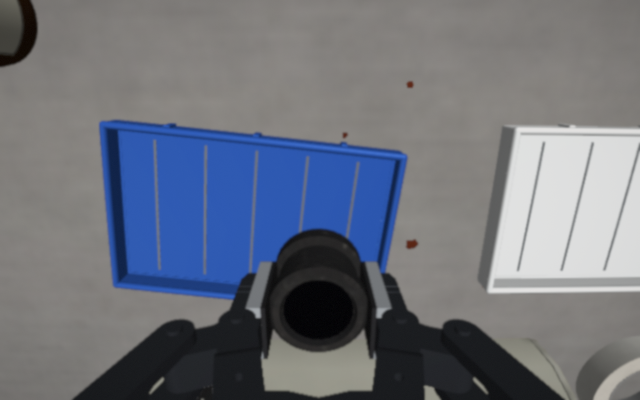

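The loupe is upright in the fingers at (319,290), over the right half of the blue tray, which spans columns 100–405. The tray centre agrees with the first measurement.

```bash
python3 -m jog '0.2 -0.1 2 0 0 0; 0 0 2 0 0 0; 0 0 1 0 0 0; 0 0 0.4 0 0 0; 0 0 0.15 0 0 0; 0 0 0.05 0 0 0; 0 0 0 0 0 0; 0 0 0 0 0 0'
```

```text
t: 16.35
eef_pos: [0.5882, -0.1867, 0.0138]
eef_rot: [-0.001, 0.0, 1.0, -0.0]
contact_force: [-2.1, 2.4, 7.7]
width: 0.0373
gripper_force: 40.5
```

```bash
python3 -m jog '0 0 0 0 0 0; 0 0 0 0 0 0; 0 0 0 0 0 0; 0 0 0 0 0 0' -0.35
python3 -m jog '0 0 -1 0 0 0; 0 0 -3 0 0 0; 0 0 -4 0 0 0; 0 0 -5 0 0 0; 0 0 -4 0 0 0; 1.5 0.4 0 0 0 0; 3.5 1 0 0 0 0; 4 1.1 0 0 0 0; 3.5 1 0 0 0 0; 2 0.6 0 0 0 0; 1.2 0.4 0 0 0 0; 0 0 0 0 0 0; 0 0 0 0 0 0' -1
python3 - <<'E'
from h import *
s,R=st()
m=ctrl.camera_model('wrist');im=ctrl.get_image('wrist');H,S,V=hsv(im);cv2.imwrite('pics/w6.png',im[:,:,::-1])
for c in blobs((V>120)&(S<40)&box(H,(240,120,400,250))): print(cv2.boundingRect(c),rect(m,c,.052),rect(m,c,.045))
sil(m,(V<60)&box(H,(240,120,400,250)),(.019,.038))
E
```

```text
t: 16.75
eef_pos: [0.5878, -0.1868, 0.013]
eef_rot: [-0.001, 0.0, 1.0, -0.0]
contact_force: [-0.3, -0.3, -0.9]
width: 0.0577
gripper_force: 0.0
t: 18.05
eef_pos: [0.4318, -0.1419, 0.1838]
eef_rot: [-0.001, 0.0, 1.0, -0.0]
contact_force: [-0.5, 0.1, 0.9]
width: 0.0857
gripper_force: 0.0
t 18.05 pos [ 431.8 -141.9  183.8] w 85.7 gf 0.0 F [-0.5  0.1  0.9] q [ 0.51  0.64 -0.45  1.96  0.45  0.64  1.34] yawerr -0.01 tilt [-0.001 -0.001]
(289, 161, 58, 57) [ 429.8 -141.6   45.7   46.3   44.8] [ 432.  -141.6   46.8   47.5   44.8]
(297, 152, 43, 16) [317.6 158. ] ctr [(0.019, array([ 409.8, -142.1])), (0.038, array([ 406. , -142.1]))] nearest@0 [ 408.1 -142.7] far@top [ 413.4 -159. ]
```

View pics/w6.png

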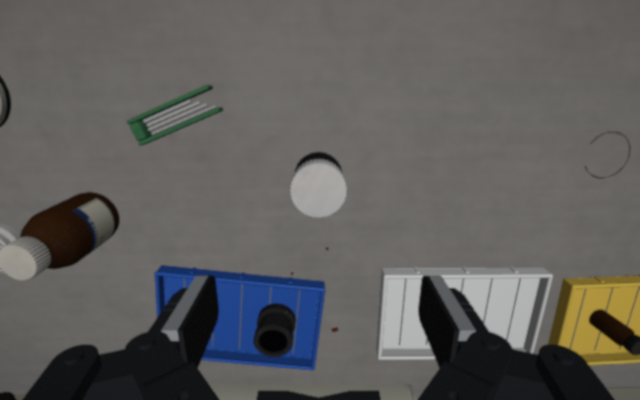

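The loupe stands in the blue tray at (275,328), the case lid is at (318,190), and the hex set spans (128,140)–(220,88). The black vial stands in the yellow tray at (615,330).

```bash
python3 -m jog '0.15 0.03 4 0 0 0; 0 0 4 0 0 0; 0 0 4 0 0 0; 0 0 3 0 0 0; 0 0 1.5 0 0 0; 0 0 0.6 0 0 0; 0 0 0.25 0 0 0; 0 0 0 0 0 0; 0 0 0 0 0 0' -1 50
python3 -m jog '0 0 0 0 0 0; 0 0 0 0 0 0; 0 0 0 0 0 0; 0 0 0 0 0 0; 0 0 0 0 0 0; 0 0 0 0 0 0' 1 50
```

```text
t: 19.0
eef_pos: [0.4297, -0.1417, 0.0105]
eef_rot: [-0.001, 0.0, 1.0, -0.0]
contact_force: [0.3, -0.7, 0.1]
width: 0.0852
gripper_force: 0.0
t: 19.6
eef_pos: [0.4294, -0.1415, 0.0103]
eef_rot: [-0.001, 0.0, 1.0, -0.0]
contact_force: [-1.1, 0.5, 10.6]
width: 0.0449
gripper_force: 49.3
```

```bash
python3 -m jog '0 0 -1 0 0 0; 0 0 -2 0 0 0; 0 0 -3 0 0 0; -1.5 -1.2 0 0 0 0; -3 -2.5 0 0 0 0; -3.5 -3 0 0 0 0; -3.5 -3 0 0 0 0; -2.3 -1.8 0 0 0 0; -1.26 -0.9 0 0 0 0; 0 0 0 0 0 0; 0 0 0 0 0 0; 0 0 2 0 0 0; 0 0 2 0 0 0; 0 0 1 0 0 0; 0 0 0.4 0 0 0; 0 0 0.1 0 0 0; 0 0 0 0 0 0; 0 0 0 0 0 0'
```

```text
t: 21.4
eef_pos: [0.5801, -0.2656, 0.0152]
eef_rot: [-0.001, 0.0, 1.0, -0.0]
contact_force: [-0.3, 0.4, -1.1]
width: 0.0455
gripper_force: 51.2
```

```bash
python3 -m jog '0 0 0.1 0 0 0; 0 0 0 0 0 0; 0 0 0 0 0 0'
python3 -m jog '0 0 0 0 0 0; 0 0 0 0 0 0; 0 0 0 0 0 0; 0 0 0 0 0 0' -0.45
python3 -m jog '0 0 -1 0 0 0; 0 0 -3 0 0 0; 0 0 -4 0 0 0; 0 0 -5 0 0 0; 0 0 -4 0 0 0; 2 0 0 0 0 0; 4 0 0 0 0 0; 4 0 0 0 0 0; 4 0 0 0 0 0; 4 0 0 0 0 0; 2.4 0 0 0 0 0; 0 0 0 0 0 0; 0 0 0 0 0 0' -1
python3 - <<'E'
from h import *
s,R=st()
m=ctrl.camera_model('wrist');im=ctrl.get_image('wrist');H,S,V=hsv(im);cv2.imwrite('pics/w7.png',im[:,:,::-1])
k=((abs(H-70)<25)&(S>60)).astype(np.uint8);cs=np.vstack(blobs(k&box(H,(150,80,500,260)),10))
print(cv2.boundingRect(cs),rect(m,cs,.016),rect(m,cs,.008))
E
```

```text
t: 21.7
eef_pos: [0.5802, -0.2657, 0.0144]
eef_rot: [-0.001, 0.0, 1.0, -0.0]
contact_force: [-2.1, 0.4, 9.4]
width: 0.0451
gripper_force: 51.7
t: 22.1
eef_pos: [0.5798, -0.2655, 0.0135]
eef_rot: [-0.001, 0.0, 1.0, -0.0]
contact_force: [-0.2, 0.3, 1.0]
width: 0.062
gripper_force: 0.0
t: 23.4
eef_pos: [0.3766, -0.2657, 0.1847]
eef_rot: [-0.001, 0.0, 1.0, -0.0]
contact_force: [-0.4, -0.4, -0.1]
width: 0.0853
gripper_force: 0.0
t 23.4 pos [ 376.6 -265.7  184.7] w 85.3 gf 0.0 F [-0.4 -0.4 -0.1] q [ 0.85  0.66 -0.53  1.94  0.51  0.68  1.57] yawerr -0.03 tilt [-0.001 -0.001]
(273, 149, 89, 55) [ 372.3 -267.3   25.    77.8   21.7] [ 374.4 -267.4   25.6   79.8   21.7]
```

View pics/w7.png

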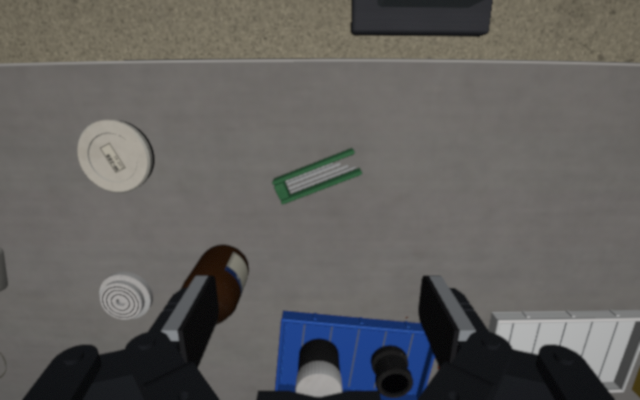

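The hex set is at (317,175), lying at about 21.7° in closing direction. The case (319,370) and loupe (393,370) stand in the blue tray. The bottle, at (220,285), is clear of the grasp.

```bash
python3 -m jog '0.36 -0.16 0 0 0 0; 0 0 0 0 0 8.54; 0 0 0 0 0 8.54; 0 0 0 0 0 8.54; 0 0 0 0 0 8.54; 0 0 0 0 0 8.54; 0 0 0 0 0 8.54; 0 0 0 0 0 8.54; 0 0 0 0 0 8.54; 0 0 0 0 0 0; 0 0 0 0 0 0' -1
python3 - <<'E'
from h import *
s,R=st()
m=ctrl.camera_model('wrist');im=ctrl.get_image('wrist');H,S,V=hsv(im)
k=((abs(H-70)<25)&(S>60)).astype(np.uint8);cs=np.vstack(blobs(k&box(H,(150,80,500,260)),10))
print(cv2.boundingRect(cs),rect(m,cs,.016),rect(m,cs,.008),delta(R,s,[.373,-.2673,.002]))
E
```

```text
t: 24.55
eef_pos: [0.3729, -0.2669, 0.184]
eef_rot: [-0.001, 0.559, 0.829, -0.001]
contact_force: [-0.3, -0.6, -0.2]
width: 0.0857
gripper_force: 0.0
t 24.55 pos [ 372.9 -266.9  184. ] w 85.7 gf 0.0 F [-0.3 -0.6 -0.2] q [ 0.65  0.62 -0.17  1.95  0.18  0.59  0.74] yawerr -68.03 tilt [-0.002 -0.   ]
(307, 137, 27, 85) [ 373.3 -265.8   22.9   78.    21.6] [ 374.1 -267.8   23.5   80.    21.6] [-0.06  0.03 18.2 ]
```

Position agrees within 1 mm; descending and gripping.

```bash
python3 -m jog '-0.05 0.05 4 0 0 0.3; 0 0 4 0 0 0; 0 0 4 0 0 0; 0 0 3 0 0 0; 0 0 1.8 0 0 0; 0 0 0.9 0 0 0; 0 0 0.45 0 0 0; 0 0 0 0 0 0; 0 0 0 0 0 0' -1 50
python3 -m jog '0 0 0 0 0 0; 0 0 0 0 0 0; 0 0 0 0 0 0; 0 0 0 0 0 0; 0 0 0 0 0 0; 0 0 0 0 0 0; 0 0 0 0 0 0; 0 0 0 0 0 0' 1 50
```

```text
t: 25.5
eef_pos: [0.3732, -0.2676, 0.0032]
eef_rot: [-0.0, 0.564, 0.826, -0.001]
contact_force: [-0.0, -0.4, 0.1]
width: 0.0857
gripper_force: 0.0
t: 26.3
eef_pos: [0.3729, -0.2674, 0.0028]
eef_rot: [-0.001, 0.564, 0.826, -0.001]
contact_force: [-0.9, 0.3, 9.1]
width: 0.0227
gripper_force: 49.0
```

```bash
python3 -m jog '0 0 -1.5 0 0 0; 0 0 -3 0 0 0; 0 0 -3.5 0 0 0; 0 0 0 0 0 -7.71; 0 0 0 0 0 -7.71; 0 0 0 0 0 -7.71; 0 0 0 0 0 -7.71; 0 0 0 0 0 -7.71; 0 0 0 0 0 -7.71; 0 0 0 0 0 -7.71; 0 0 0 0 0 -7.71; 0 0 0 0 0 -7.71; 0 0 0 0 0 0'
python3 -m jog '-1 1.5 0 0 0 0; -2.5 3.4 0 0 0 0; -2.8 3.7 0 0 0 0; -2.8 3.7 0 0 0 0; -2.8 3.7 0 0 0 0; -2.8 3.7 0 0 0 0; -2.8 3.6 0 0 0 0; -2.1 2.7 0 0 0 0; -1.1 1.5 0 0 0 0; 0 0 0 0 0 0; 0 0 0 0 0 0; 0 0 0 0 0 0'
python3 - <<'E'
from h import *
s,R=st()
m=ctrl.camera_model('wrist');im=ctrl.get_image('wrist');H,S,V=hsv(im);cv2.imwrite('pics/w8.png',im[:,:,::-1])
for c in blobs((V>150)&(S<30),500)[:4]: print(cv2.boundingRect(c),rect(m,c,.016))
E
```

```text
t: 27.6
eef_pos: [0.3729, -0.2674, 0.0824]
eef_rot: [-0.001, -0.008, 1.0, 0.0]
contact_force: [-0.2, 0.7, -1.1]
width: 0.0224
gripper_force: 49.7
t: 28.8
eef_pos: [0.576, 0.0094, 0.0819]
eef_rot: [-0.001, -0.005, 1.0, -0.0]
contact_force: [0.4, 0.4, -1.4]
width: 0.0227
gripper_force: 49.7
t 28.8 pos [576.    9.4  81.9] w 22.7 gf 49.7 F [ 0.4  0.4 -1.4] q [ 0.13  0.94 -0.4   1.62  0.52  0.69  1.05] yawerr 0.62 tilt [-0.003 -0.001]
(188, 154, 258, 132) [5.756e+02 8.300e+00 8.780e+01 1.527e+02 1.000e-01]
(174, 147, 286, 152) [579.1   8.4 103.1 168.4   0. ]
```

View pics/w8.png

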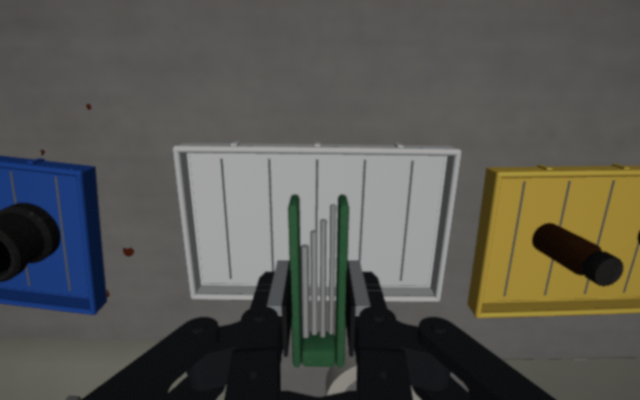

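The hex set is held lengthwise over the white tray: near tips at (295,196) and (343,196), far end at (319,365). The black vial stands at (580,255). I'll check that the set is centred along its length.

```bash
python3 - <<'E'
from h import *
s,R=st()
m=ctrl.camera_model('wrist')
for z in(.087,.095): print(z,np.round(cast(m,[[295,196],[343,196],[300,366],[340,366]],z)*1000,1).tolist())
E
```

```text
t 28.85 pos [576.    9.4  82. ] w 22.6 gf 49.7 F [-0.5  0.5 -0.5] q [ 0.13  0.94 -0.4   1.62  0.52  0.69  1.05] yawerr 0.63 tilt [-0.003 -0.001]
0.087 [[535.2, -0.1, 87.0], [535.0, 19.3, 87.0], [621.6, 1.3, 87.0], [621.4, 20.7, 87.0]]
0.095 [[532.7, 0.4, 95.0], [532.5, 18.7, 95.0], [614.1, 1.7, 95.0], [613.9, 20.0, 95.0]]
```

```bash
python3 -m jog '-0.5 0 2.5 0 0 0; 0 0 2.5 0 0 0; 0 0 1.5 0 0 0; 0 0 0.6 0 0 0; 0 0 0.25 0 0 0; 0 0 0.1 0 0 0; 0 0 0 0 0 0; 0 0 0 0 0 0'
```

```text
t: 29.65
eef_pos: [0.5815, 0.0104, 0.0081]
eef_rot: [-0.001, -0.007, 1.0, -0.0]
contact_force: [-0.1, 0.2, -0.6]
width: 0.023
gripper_force: 49.7
```

```bash
python3 -m jog '0 0 0.1 0 0 0; 0 0 0.05 0 0 0; 0 0 0 0 0 0; 0 0 0 0 0 0'
python3 -m jog '0 0 0 0 0 0; 0 0 0 0 0 0; 0 0 0 0 0 0; 0 0 0 0 0 0' -0.1
python3 -m jog '0 0 -1 0 0 0; 0 0 -3 0 0 0; 0 0 -4 0 0 0; 0 0 -5 0 0 0; 0 0 -4 0 0 0; 4 0 -2 0 0 0; 4 0 -2 0 0 0; 4 0 -1 0 0 0; 4 0 0 0 0 0; 0 0 0 0 0 0; 0 0 0 0 0 0; 0 0 0 0 0 0'
python3 - <<'E'
from h import *
st()
w=ctrl.get_image('wrist');t=ctrl.get_image('top');
cv2.imwrite('pics/end.png',np.vstack([cv2.resize(w,(480,300)),cv2.resize(t[130:255,150:470],(480,187))])[:,:,::-1])
E
```

```text
t: 30.05
eef_pos: [0.5815, 0.0104, 0.0069]
eef_rot: [-0.001, -0.007, 1.0, -0.0]
contact_force: [-4.0, -0.6, 13.8]
width: 0.0226
gripper_force: 51.6
t: 30.45
eef_pos: [0.5812, 0.0104, 0.0059]
eef_rot: [-0.001, -0.007, 1.0, -0.0]
contact_force: [-0.4, -0.3, 0.1]
width: 0.0466
gripper_force: 0.0
t: 31.65
eef_pos: [0.4225, 0.0084, 0.2266]
eef_rot: [-0.001, -0.007, 1.0, 0.0]
contact_force: [0.7, 0.6, -0.1]
width: 0.0476
gripper_force: 0.0
t 31.65 pos [422.5   8.4 226.6] w 47.6 gf 0.0 F [ 0.7  0.6 -0.1] q [ 0.23  0.53 -0.52  2.    0.4   0.71  1.04] yawerr 0.75 tilt [-0.002  0.   ]
```

View pics/end.png

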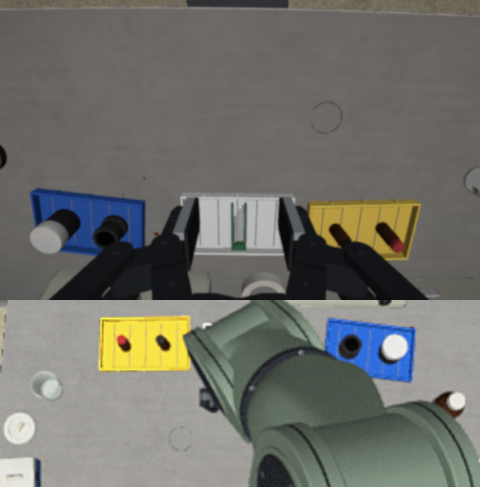

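All five things rest in their trays, with the hex set flat inside the white tray at (240,225). The bottle and beaker are where they stood.

```bash
python3 -c "
from rig import ctrl
print(ctrl.finish_job())"
```

```text
the job is handed in; nothing more can be done
None
```

The job is handed in at about 32 s: in the last pictures both vials stand in the yellow tray, the loupe and objective case stand in the blue tray, the hex-key set lies flat in the white tray, and the bottle and beaker are untouched.

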